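Hold a lifting lug in the slot of a brass pedestal for tack welding

TASK

Turn the hex nut on the brass pedestal counterclockwise (seen from above) until its blue spark shutter is swung well clear of the slot, then draw the lifting lug with the yellow band out of the green rack and lower it upright, nose first, through the slot until its yellow band is level with the pedestal's top. The program finishes while holding: keep the lug still there in the gripper, carried by the gripper alone and not leaning hard on the slot, ready to be tack-welded. Leave the red-banded lug and everything else that lies loose where it is.

Things in the scene. Friction and masses are not known exactly. Their poses are not given: they have to be found in the camera images.
- slot_mouth (a point): Centre of the slot's mouth, on the top face of the pedestal: a fixed hollow brass box, top plate 160 (x) x 210 (y) x 8 mm thick, top 100 mm above the table, hollow and empty below down to the table. The slot runs straight down through the plate, 14 mm along this point's x and 42 mm along its y, 2 mm more than the yellow-banded lug in both; z is up. The shutter's pivot is 68 mm from here along +y.
- nut_center (a point): Centre of the steel hex nut on the pedestal: 30 mm across flats, 24 mm high, on the 4 mm thick blue shutter; this point is 16 mm above the pedestal's top. A 16 mm stud end stands 6 mm out of the nut's top. Nut and shutter are one piece, turning about this z (up). One pair of flats faces this point's +x and -x, the others at 60 degree steps. The shutter, 32 mm wide, reaches 90 mm along its -y.
- shutter (a joint): Angle of nut and shutter in rad: 0 when the shutter lies right over the slot, growing counterclockwise seen from above, stop at 1.65; the slot is free from about 1.1, well clear from 1.25. Stiff, about 0.12 N m, it stays where it is left.
- lug_yellow_center (a point): Centre (half-way up) of the steel lifting lug with the yellow band, 0.3 to 0.6 kg: plate 12 mm thick (x), 40 wide (y), 120 tall (z, up), rounded top with a dark eye, nose tapered over the last 9 mm to 7 x 34 mm. Yellow band 14 mm tall, its middle 15 mm below this point. Stands loose in a rack pocket, lowest 35 mm inside, the rest free to grip. A half turn about z is the same.
- lug_red_center (a point): Centre of the other lug, alike but 56 mm wide with a red band: too wide for the slot; stands in the rack's other pocket. Not to be moved.
- rack: Fixed green block, 60 (x) x 172 (y) x 45 mm high, origin under its centre. Two pockets 14 (x) x 62 (y) mm, 35 mm deep, at y = +42 and -42 mm; either may hold the yellow-banded lug.
- wrench_mid (a point): Middle of a 200 mm steel wrench lying on the table, a bystander.
- hammer_mid (a point): Middle of a 260 mm hammer with a wooden handle, a bystander.
- brush_mid (a point): Middle of a 200 mm brush, a bystander.
- tin_mid (a point): Middle of a closed tin, 72 mm wide and 120 mm tall, a bystander.
- tube_mid (a point): Middle of a square aluminium bar offcut, 160 x 40 x 40 mm, a bystander.
Mind the look-alikes: they are no part of the job. What is shaped like the part that bears lug_yellow_center but pink is not meant.

How it is judged:
By the outcome, as a careful person would: the job done as asked, in the order asked, and still so for the second after the job is handed in, while the arm keeps its last pose, push and grip.
It also fails if it takes over 64 s, if anything falls off the work surface, if the arm or the gripper's body presses on something with over 40 N, if the wrist force passes 120 N, or if a joint passes its speed limit or range.

ROBOT

A 6-joint arm with a two-finger parallel gripper is mounted at the origin on the work surface. World frame = base frame: x ahead of the robot, y to its left, z up, the work surface at z = 0. Lengths are in m, angles in degrees, forces in N, time in s.
With the tool pointing down it reaches from about 0.325 to 0.775 m from the base axis. Payload 5.5 kg.
Tool frame: the origin (TCP) lies midway between the tips of the shut fingers; the grasp point (between the pads) lies 19 mm behind it; z points along the fingers, y is the direction in which the jaws open and shut (so a half turn about z gives the same grasp; the last joint's range is limited). The gripper opens to 85 mm and grips with 20 to 120 N. Pads are 22 mm wide; open, the fingers measure 114 mm over their backs; the gripper's body (76 mm by 85 mm) begins 54 mm behind the grasp point. The pads swing forward as they close: fully open they stand 13 mm farther back than shut.
Start: joints at [73.012, 5.22, 70.514, -0, 104.267, -3.249], TCP at [0.143, 0.583, 0.231] pointing down, gripper open.
Joint ranges: [-164.24, 164.24], [-49.07, 125.15], [9.68, 141.18], [-86.29, 266.29], [3.28, 154.24], [-151.56, 151.56]. Speed limits (degrees/s): [147.25, 147.25, 172.46, 180, 180, 180].

INTERFACE

Orientations are given as [roll, pitch, yaw] about the fixed x, y, z axes, in that order (R = Rz(yaw) Ry(pitch) Rx(roll)).
In Python, from bench import * gives the robot as it stands.
- The arm moves only by the tool send_rows, never from a script. Its arguments are lists of equal length, an entry for each row: "delta_pos": the shift along the tool's x, y, z in mm, a list of three; "dr": the turn, a rotation vector about the tool's x, y, z in degrees, a list of three; "gripper": the opening in per cent of the stroke, from 0 (shut) to 100 (fully open). In form: {"delta_pos": [[dx, dy, dz], ...], "dr": [[rx, ry, rz], ...], "gripper": [gripper, ...]}. A call has 1 to 20 rows; each row is the pose to reach, as a shift and turn from the pose measured when the call began, along the tool's axes at that moment; what a row does not reach only later rows make up. A row lasts 1/10 s, in which the tool goes at most 50 mm and 8.59 degrees, less where a joint would pass 70% of its speed; a pose out of reach is approached as far as the arm can. A call with a gripper value outside its range is refused whole. The fingers move at their own pace and stop on an object; "force" is the grip in N (left out, the last holds). Time passes only in rows, so rows that repeat a pose let the fingers close. It gives the time, the measured TCP pose, the force and the opening at its end, in the units of the state.
- state(): the state, without advancing time (a new reading comes with each control period).
- read_camera(name): name is "scene" or "top" or "wrist"; returns a dict with "color" (400x640x3 uint8, red, green, blue), "fx", "fy", "cx", "cy" (pixels), "k1" (the pictures are not rectified: a ray, as slopes to the right and down, at radius r is drawn at 1 + k1 r^2 times it, then the intrinsics apply), "origin" and "attitude" of the camera in the world; the wrist camera has in their place "mount" (4x4, takes a point from camera to tool coordinates, whose origin is the TCP and whose axes are the flange's). Camera axes: x right, y up, looking along -z (the intrinsics and any distortion apply to the point x, -y, -z); pixel columns grow to the right and rows downward; lengths in m; the calibration is good to about 2 mm. A picture is of the moment at which its call begins: read the wrist's pose just before it. There is no depth.
- hand_in(): hands the job in, once; it reports no verdict.
The state is a dict: "t": time; "joint_pos": joint angles; "joint_velocities": joint speeds; "effort": joint torques, N m; "tool_pos": TCP position; "tcp_rot": TCP orientation; "force": force on the tool from outside, world axes, zero at the start; "torque": the same for the moment, N m; "opening": opening from 0.0 (shut) to 1.0 (fully open).
Only numpy, scipy, OpenCV 4.12 (cv2) and the standard library are available. Lean on these libraries where they do the work, as an engineer would, in place of code of your own. Each camera call takes 0.05 s, during which the arm holds its last target.

## Working session

There is one attempt and no reset: what is moved stays moved. The work goes in short steps, Python scripts to look and compute and a tool call to move; the robot and the scene stay as the last step left them, time stands still between calls to the robot, and variables do not carry over. Pictures are saved under pics/ and viewed, and the job is handed in when it is done.

Besides the shell and the picture viewer there is one more tool, called after "Emit:" as name(argument=value, ...) on one line, values as JSON. send_rows: Moves the arm, as the interface text tells. Its arguments: {"type":"object","properties":{"delta_pos":{"type":"array"},"dr":{"type":"array"},"gripper":{"type":"array"},"force":{"type":"number"}},"required":["delta_pos","dr","gripper"]}

```bash
mkdir -p pics; ls; cat > h.py <<'E'
from bench import *
import numpy as np, cv2
from scipy.spatial.transform import Rotation as R
def save(n,img): cv2.imwrite(f'pics/{n}.png',cv2.cvtColor(img,cv2.COLOR_RGB2BGR))
E
python3 - <<'E'
from h import *
s=state();print(s)
for n in ['scene','top','wrist']:
    c=read_camera(n);save(n+'0',c['color']);print(n,{k:v for k,v in c.items() if k!='color'})
E
```

```text
pics
{'t': 0.0, 'joint_pos': array([ 7.30117557e+01,  5.26422491e+00,  7.05808061e+01, -8.63014825e-06,
        1.04264738e+02, -3.24772753e+00]), 'joint_velocities': array([ 0.07066188, -0.09428607, -0.01708972, -0.00649099,  0.04048443,
        0.0288693 ]), 'effort': array([-4.27961641e-04, -4.58735061e+01, -4.18019593e+01, -6.17200115e-06,
        1.17047149e-02, -3.59827752e-06]), 'tool_pos': array([0.14243017, 0.58257845, 0.23014976]), 'tcp_rot': array([-1.79890407e+02, -6.21041539e-03,  1.66259475e+02]), 'force': array([ 0.1726891 ,  0.89948858, -0.13326089]), 'torque': array([ 0.00426288, -0.00586717,  0.01494551]), 'opening': 1.0034574597026888}
scene {'fx': 361.53668289199305, 'fy': 361.53668289199305, 'cx': 325.2524806312977, 'cy': 197.86377090599507, 'k1': -0.009884933453964325, 'origin': array([0.88205027, 0.56209864, 0.95466558]), 'attitude': array([ 35.71817352,   0.3624072 , 149.32065005])}
top {'fx': 492.34662187857396, 'fy': 492.34662187857396, 'cx': 320.8903952674429, 'cy': 209.3038961304472, 'k1': -0.03844715866455098, 'origin': array([0.362163  , 0.02017296, 1.70873909]), 'attitude': array([  7.14370297,  -0.1705849 , -89.40842641])}
wrist {'fx': 320.03204693568745, 'fy': 320.03204693568745, 'cx': 318.44934021273843, 'cy': 201.98195403190851, 'k1': -0.052862529443694226, 'mount': array([[-3.28557607e-04,  9.52917484e-01,  3.03229550e-01,
         7.77094162e-02],
       [ 9.99998732e-01,  7.85631266e-04, -1.38536821e-03,
        -4.51670552e-04],
       [-1.55836821e-03,  3.03228710e-01, -9.52916534e-01,
        -1.42612399e-01],
       [ 0.00000000e+00,  0.00000000e+00,  0.00000000e+00,
         1.00000000e+00]])}
```

View pics/scene0.png

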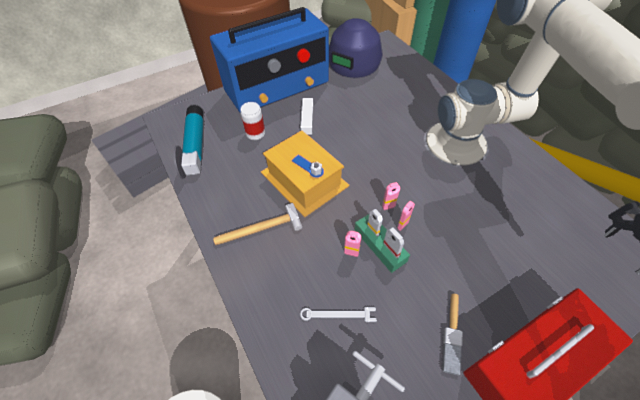

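View pics/top0.png

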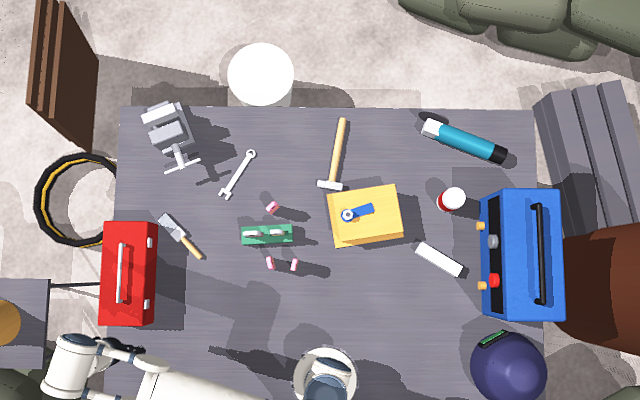

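View pics/wrist0.png

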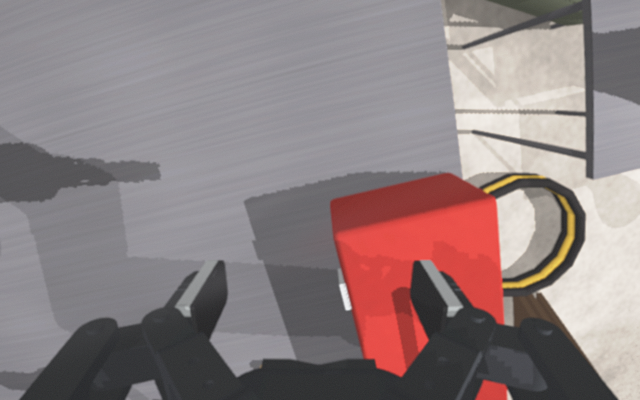

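```bash
cat >> h.py <<'E'
class Cam:
    def __init__(s,c,st=None):
        s.K=np.array([[c['fx'],0,c['cx']],[0,c['fy'],c['cy']],[0,0,1]]);s.d=np.array([c['k1'],0,0,0,0]);s.img=c['color']
        if 'mount' in c:
            T=np.eye(4);T[:3,:3]=R.from_euler('xyz',st['tcp_rot'],degrees=True).as_matrix();T[:3,3]=st['tool_pos'];T=T@c['mount']
            s.Rm=T[:3,:3];s.o=T[:3,3]
        else:
            s.Rm=R.from_euler('xyz',c['attitude'],degrees=True).as_matrix();s.o=np.array(c['origin'])
        s.Rm=s.Rm@np.diag([1,-1,-1])  # opencv axes->world
    def ray(s,uv):
        p=np.atleast_2d(np.array(uv,float)); n=cv2.undistortPoints(p[:,None],s.K,s.d)[:,0]
        d=np.c_[n,np.ones(len(n))]@s.Rm.T
        return d/np.linalg.norm(d,axis=1)[:,None]
    def onz(s,uv,z):
        d=s.ray(uv);return s.o+d*((z-s.o[2])/d[:,2])[:,None]
    def proj(s,X):
        X=np.atleast_2d(np.array(X,float));rv=cv2.Rodrigues(s.Rm.T)[0]
        return cv2.projectPoints(X,rv,-s.Rm.T@s.o,s.K,s.d)[0][:,0]
def cam(n):
    st=state();return Cam(read_camera(n),st)
def crop(img,x0,y0,x1,y1,f):
    return cv2.resize(img[y0:y1,x0:x1],None,fx=f,fy=f,interpolation=cv2.INTER_CUBIC)
E
python3 - <<'E'
from h import *
a=cv2.imread('pics/scene0.png')[...,::-1];b=cv2.imread('pics/top0.png')[...,::-1]
save('s_ped',crop(a,230,100,450,290,3.6)) if 0 else save('s_ped',crop(a,240,110,440,280,4))
save('t_ped',crop(b,230,165,430,285,4))
E
```

```text
(no output)
```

View pics/s_ped.png

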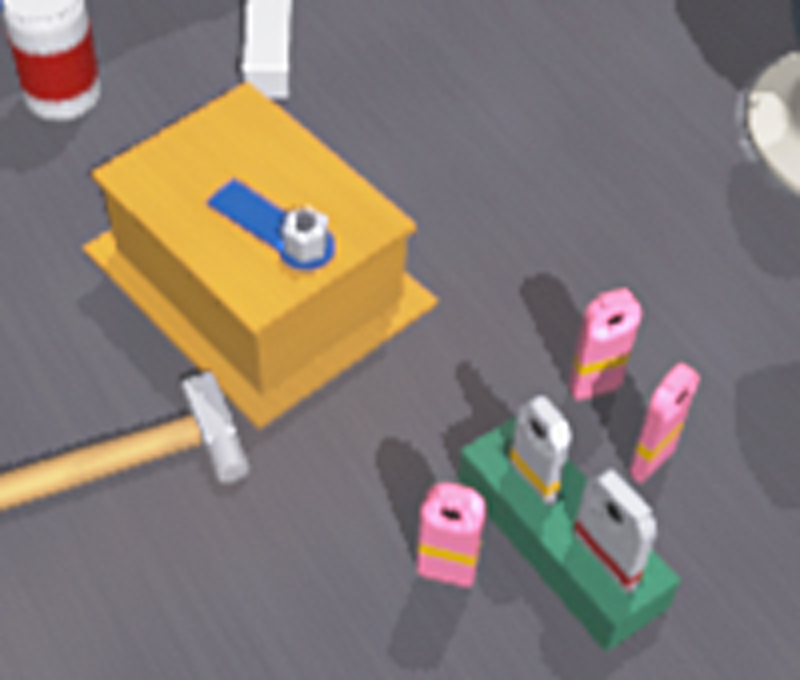

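View pics/t_ped.png

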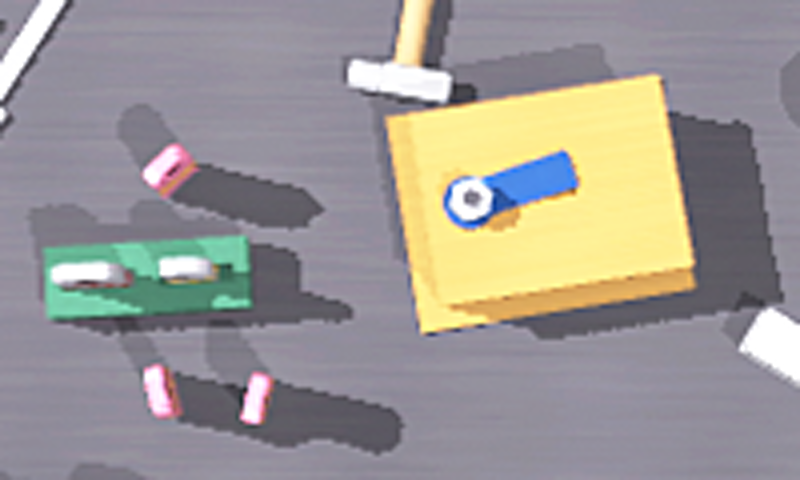

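```bash
python3 - <<'E'
from h import *
S=cam('scene');T=cam('top')
def tri(a,b):
    da=S.ray([a])[0];db=T.ray([b])[0]
    A=np.c_[da,-db];x=np.linalg.lstsq(A,T.o-S.o,rcond=None)[0]
    p=S.o+da*x[0];q=T.o+db*x[1];return ((p+q)/2).round(4),(np.linalg.norm(p-q)*1e3).round(1)
s=lambda x,y:(240+x/4-.4,110+y/4-.4); t=lambda x,y:(230+x/4-.4,165+y/4-.4)
print('stud',tri(s(307,220),t(473,198)))
print('lugY top',tri(s(543,408),t(187,266)))
print('lugR top',tri(s(620,490),t(90,273)))
print('stud onz',S.onz(s(307,218),.13),T.onz(t(473,198),.13))
c=[(388,117),(660,76),(695,268),(450,305)]
print('ped corners top',[T.onz(t(*p),.1)[0,:2].round(3) for p in c])
c=[(93,173),(247,84),(415,226),(260,333)]
print('ped corners sc',[S.onz(s(*p),.1)[0,:2].round(3) for p in c])
c=[(43,248),(248,237),(250,306),(48,319)]
print('rack',[T.onz(t(*p),.045)[0,:2].round(3) for p in c])
c=[(460,450),(510,420),(680,578),(610,632)]
print('rack sc',[S.onz(s(*p),.045)[0,:2].round(3) for p in c])
for p in [(168,182),(163,405),(257,412)]: print('pink',T.onz(t(*p),.06)[0,:2].round(3))
for n,p in dict(tip1=(570,152),tip2=(577,187)).items(): print(n,T.onz(t(*p),.104)[0].round(3))
E
```

```text
stud (array([ 0.5449, -0.0694,  0.1316]), np.float64(0.7))
lugY top (array([0.4887, 0.1594, 0.1284]), np.float64(1.8))
lugR top (array([0.4822, 0.2377, 0.1268]), np.float64(1.4))
stud onz [[ 0.54305248 -0.07209703  0.13      ]] [[ 0.54539321 -0.06968344  0.13      ]]
ped corners top [array([ 0.616, -0.001]), array([ 0.652, -0.226]), array([ 0.493, -0.254]), array([ 0.461, -0.053])]
ped corners sc [array([ 0.654, -0.225]), array([ 0.5 , -0.25]), array([ 0.463, -0.045]), array([ 0.616, -0.016])]
rack [array([0.509, 0.29 ]), array([0.52 , 0.116]), array([0.461, 0.114]), array([0.449, 0.284])]
rack sc [array([0.524, 0.117]), array([0.477, 0.114]), array([0.45 , 0.283]), array([0.516, 0.291])]
pink [0.564 0.184]
pink [0.377 0.184]
pink [0.372 0.105]
tip1 [ 0.587 -0.151  0.104]
tip2 [ 0.558 -0.157  0.104]
```

```bash
cat >> h.py <<'E'
def go(x,y,z,yaw,st=None):
    st=st or state();A=R.from_euler('xyz',st['tcp_rot'],degrees=True);B=R.from_euler('xyz',[180,0,yaw],degrees=True)
    d=A.inv().apply(np.array([x,y,z])-st['tool_pos'])*1e3;r=(A.inv()*B).as_rotvec(degrees=True)
    print('delta',d.round(1).tolist(),'dr',r.round(2).tolist());return d,r
E
python3 - <<'E'
from h import *
go(.47,.17,.27,90); go(.55,-.09,.27,48)
E
```

```text
delta [-416.2, -323.2, -39.0] dr [-0.05, 0.03, 76.26]
delta [-555.6, -556.7, -38.8] dr [-0.04, 0.05, 118.26]
```

Emit:
send_rows(delta_pos=[[-416, -323, -39], [-416, -323, -39], [-416, -323, -39], [-416, -323, -39], [-416, -323, -39], [-416, -323, -39], [-416, -323, -39], [-416, -323, -39], [-416, -323, -39], [-416, -323, -39], [-416, -323, -39], [-416, -323, -39], [-416, -323, -39], [-416, -323, -39], [-416, -323, -39], [-416, -323, -39]], dr=[[0, 0, 76], [0, 0, 76], [0, 0, 76], [0, 0, 76], [0, 0, 76], [0, 0, 76], [0, 0, 76], [0, 0, 76], [0, 0, 76], [0, 0, 76], [0, 0, 76], [0, 0, 76], [0, 0, 76], [0, 0, 76], [0, 0, 76], [0, 0, 76]], gripper=[70, 70, 70, 70, 70, 70, 70, 70, 70, 70, 70, 70, 70, 70, 70, 70], force=60)

```text
t: 1.85
tool_pos: [0.4693, 0.1711, 0.2701]
tcp_rot: [-180.0, 0.0, 90.4]
force: [-0.5, -0.0, 1.1]
opening: 0.701
```

```bash
python3 - <<'E'
from h import *
s=state();print(s['t'],s['tool_pos'],s['tcp_rot'],s['opening'])
c=read_camera('wrist');save('w1',c['color']);np.savez('w1.npz',img=c['color'],p=s['tool_pos'],r=s['tcp_rot'])
go(.55,-.09,.27,48)
E
```

```text
1.85 [0.46934156 0.17112079 0.27014502] [-1.79999056e+02  4.15569905e-02  9.03640096e+01] 0.7010315650181187
delta [-261.5, 79.0, 0.3] dr [0.01, 0.05, 42.35]
```

View pics/w1.png

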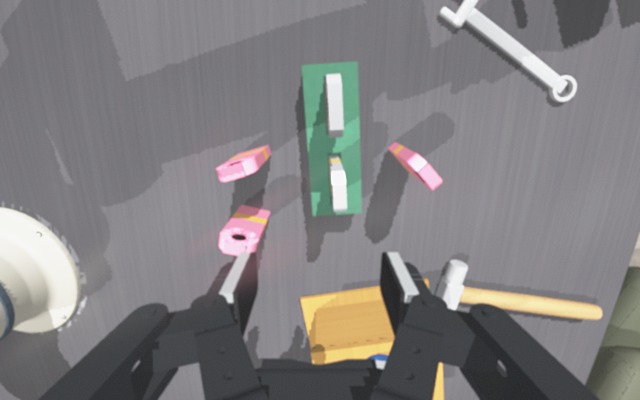

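The wrist view shows the green rack, with the yellow-banded steel lug at about (338,185) and the wider lug at (335,100). The pink look-alikes are at (245,163), (243,230) and (415,165). Nut next.

Emit:
send_rows(delta_pos=[[-261, 79, 0], [-261, 79, 0], [-261, 79, 0], [-261, 79, 0], [-261, 79, 0], [-261, 79, 0], [-261, 79, 0], [-261, 79, 0], [-261, 79, 0], [-261, 79, 0]], dr=[[0, 0, 42], [0, 0, 42], [0, 0, 42], [0, 0, 42], [0, 0, 42], [0, 0, 42], [0, 0, 42], [0, 0, 42], [0, 0, 42], [0, 0, 42]], gripper=[70, 70, 70, 70, 70, 70, 70, 70, 70, 70])

```text
t: 2.9
tool_pos: [0.5499, -0.0881, 0.2707]
tcp_rot: [180.0, 0.0, 48.5]
force: [0.4, -0.7, 0.1]
opening: 0.7
```

```bash
python3 - <<'E'
from h import *
s=state();print(s['t'],s['tool_pos'],s['tcp_rot'],s['opening'])
c=read_camera('wrist');save('w2',c['color']);np.savez('w2.npz',img=c['color'],p=s['tool_pos'],r=s['tcp_rot'])
E
```

```text
2.9 [ 0.5499127  -0.08806124  0.27074117] [1.79950241e+02 8.44986066e-03 4.84788384e+01] 0.6998671150603204
```

View pics/w2.png

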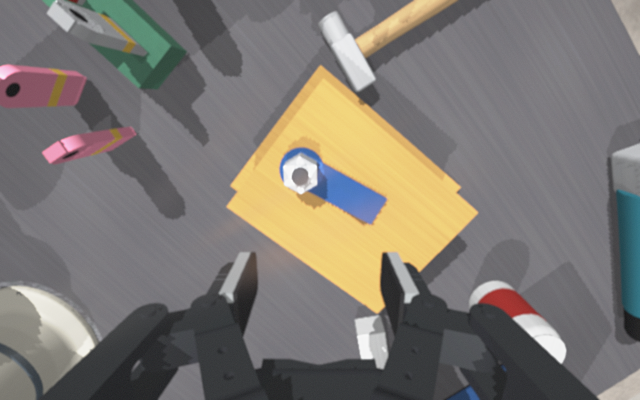

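```bash
python3 - <<'E'
from h import *
d=np.load('w2.npz');save('w2c',crop(d['img'],220,60,480,320,3)[:600]);save('w2n',crop(d['img'],265,130,345,210,7))
E
```

```text
(no output)
```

View pics/w2c.png

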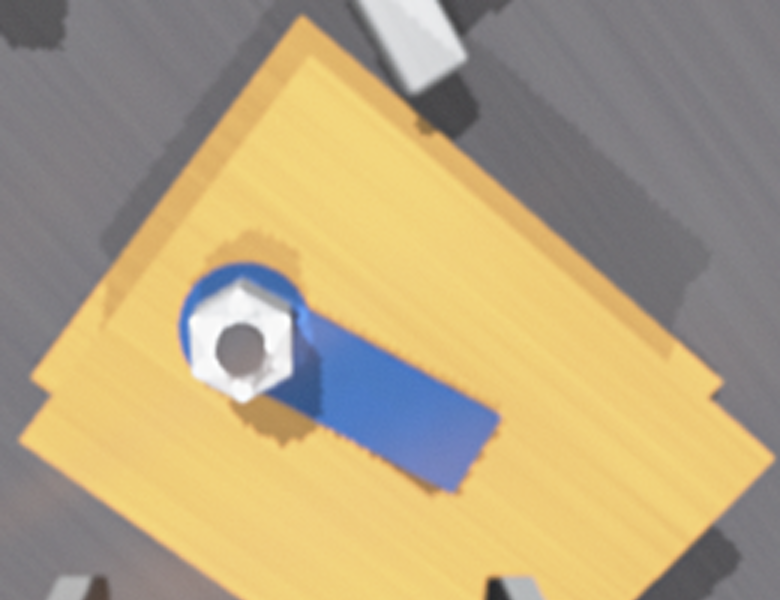

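View pics/w2n.png

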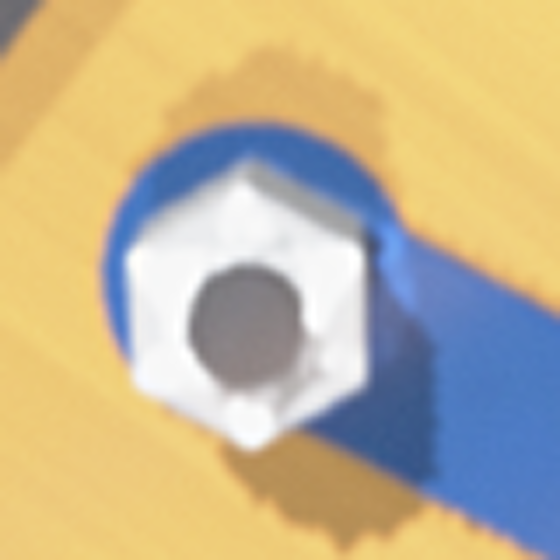

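```bash
cat >> h.py <<'E'
def wcam(n):
    d=np.load(n+'.npz');c=read_camera('wrist') if 0 else None
    M=dict(fx=320.03204693568745,fy=320.03204693568745,cx=318.44934021273843,cy=201.98195403190851,k1=-0.052862529443694226,color=d['img'])
    M['mount']=np.array([[-3.28557607e-04,9.52917484e-01,3.03229550e-01,7.77094162e-02],[9.99998732e-01,7.85631266e-04,-1.38536821e-03,-4.51670552e-04],[-1.55836821e-03,3.03228710e-01,-9.52916534e-01,-1.42612399e-01],[0,0,0,1]])
    return Cam(M,dict(tcp_rot=d['r'],tool_pos=d['p']))
E
python3 - <<'E'
from h import *
W=wcam('w2')
f=lambda x,y:(265+x/7-.4,130+y/7-.4); g=lambda x,y:(220+x/3-.33,60+y/3-.33)
def ang(a,b,z):
    p=W.onz([a,b],z);v=p[1]-p[0];return np.degrees(np.arctan2(v[1],v[0])).round(2),(np.linalg.norm(v[:2])*1e3).round(1)
print('stud',W.onz(f(246,325),.134))
hx=[(250,160),(363,245),(367,385),(252,450),(133,388),(128,258)]
P=W.onz([f(*p) for p in hx],.128);print('hex c',P.mean(0), 'flats mm',np.linalg.norm((P[0]+P[1]-P[3]-P[4])/2)*1e3,np.linalg.norm((P[1]+P[2]-P[4]-P[5])/2)*1e3)
n=(P[1]+P[2]-P[4]-P[5])/2;print('flat normal',np.degrees(np.arctan2(n[1],n[0])))
for a,b in [((335,322),(500,418)),((330,431),(435,490))]: print('shut',ang(g(*a),g(*b),.104))
q=W.onz([g(500,418),g(455,492)],.104);print('tip',q, 'mid dir',np.degrees(np.arctan2(*(q.mean(0)-P.mean(0))[1::-1])),np.linalg.norm((q.mean(0)-P.mean(0))[:2]))
# plate corners: bottom right region, full image
c=[(321+0,79),(477,212),(381,313),(227,207)]
print(W.onz(c,.1))
print('long edge',ang(g(313,58),g(670,355),.1),ang(g(20,438),g(245,595),.1),'short',ang(g(313,58),g(105,325),.1),ang(g(775,457),g(640,590),.1))
go(*P.mean(0)[:2],.15,48.5,dict(tcp_rot=np.load('w2.npz')['r'],tool_pos=np.load('w2.npz')['p']))
E
```

```text
stud [[ 0.54617541 -0.06719639  0.134     ]]
hex c [ 0.54610995 -0.06732741  0.128     ] flats mm 32.59626881489455 30.59263233291436
flat normal -39.62644446557614
shut (np.float64(-71.87), np.float64(65.1))
shut (np.float64(-71.97), np.float64(42.4))
tip [[ 0.58987177 -0.14702909  0.104     ]
 [ 0.56168029 -0.15786942  0.104     ]] mid dir -70.78588182223969 0.09014325474813764
[[ 0.61609872 -0.01714351  0.1       ]
 [ 0.65301031 -0.22380397  0.1       ]
 [ 0.49986099 -0.25486591  0.1       ]
 [ 0.46090653 -0.045831    0.1       ]]
long edge (np.float64(-79.26), np.float64(153.0)) (np.float64(-79.64), np.float64(97.5)) short (np.float64(-170.99), np.float64(108.0)) (np.float64(-171.05), np.float64(66.7))
delta [13.0, -16.7, 120.7] dr [0.05, 0.01, -0.02]
```

The nut is at (0.546,-0.067), with flats about 30.6 mm apart measured. The pedestal's yaw is about 10.4° and the shutter starts at about +8°. The jaws already line up with a pair of flats.

Emit:
send_rows(delta_pos=[[13, -16.7, 40], [13, -16.7, 80], [13, -16.7, 110], [13, -16.7, 130], [13, -16.7, 145], [13, -16.7, 155], [13, -16.7, 161], [13, -16.7, 161], [13, -16.7, 161], [13, -16.7, 161], [13, -16.7, 161], [13, -16.7, 161], [13, -16.7, 161], [13, -16.7, 161], [13, -16.7, 161]], dr=[[0, 0, 0], [0, 0, 0], [0, 0, 0], [0, 0, 0], [0, 0, 0], [0, 0, 0], [0, 0, 0], [0, 0, 0], [0, 0, 0], [0, 0, 0], [0, 0, 0], [0, 0, 0], [0, 0, 0], [0, 0, 0], [0, 0, 0]], gripper=[70, 70, 70, 70, 70, 70, 70, 70, 30, 30, 30, 30, 30, 30, 30], force=60)

```text
t: 4.45
tool_pos: [0.5461, -0.067, 0.1114]
tcp_rot: [180.0, -0.0, 48.5]
force: [-4.2, 2.5, 5.7]
opening: 0.33
```

```bash
python3 - <<'E'
from h import *
s=state();print(s['t'],s['tool_pos'],s['tcp_rot'],s['opening'],s['force'],s['torque'])
c=read_camera('wrist');save('w3',c['color'])
E
```

```text
4.45 [ 0.5460541  -0.06702509  0.11139996] [ 1.79951275e+02 -4.24698686e-02  4.84956138e+01] 0.33045298643956783 [-4.1518927   2.53343376  5.7184743 ] [0.51197104 0.83344665 0.00179885]
```

View pics/w3.png

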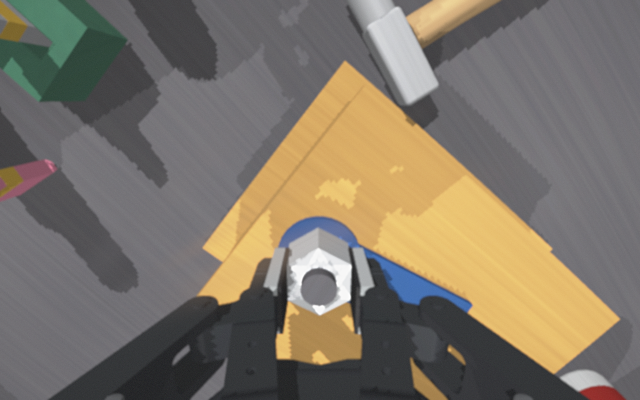

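The pads sit on the flats with small forces. Now the turn, counterclockwise from above, which is negative about tool z.

Emit:
send_rows(delta_pos=[[0, 0, 0], [0, 0, 0], [0, 0, 0], [0, 0, 0], [0, 0, 0], [0, 0, 0], [0, 0, 0], [0, 0, 0], [0, 0, 0], [0, 0, 0], [0, 0, 0], [0, 0, 0], [0, 0, 0], [0, 0, 0], [0, 0, 0], [0, 0, 0], [0, 0, 0], [0, 0, 0]], dr=[[0, 0, -5], [0, 0, -10], [0, 0, -15], [0, 0, -20], [0, 0, -25], [0, 0, -30], [0, 0, -35], [0, 0, -40], [0, 0, -45], [0, 0, -50], [0, 0, -55], [0, 0, -60], [0, 0, -65], [0, 0, -70], [0, 0, -74], [0, 0, -77], [0, 0, -77], [0, 0, -77]], gripper=[30, 30, 30, 30, 30, 30, 30, 30, 30, 30, 30, 30, 30, 30, 30, 30, 30, 30])

```text
t: 6.3
tool_pos: [0.5452, -0.0669, 0.1114]
tcp_rot: [-180.0, -0.0, 125.4]
force: [-5.8, 0.5, 0.4]
opening: 0.336
```

```bash
python3 - <<'E'
from h import *
s=state();print(s['t'],s['tool_pos'],s['tcp_rot'],s['opening'],s['force'],s['torque'])
c=read_camera('wrist');save('w4',c['color'])
go(.535,-.11,.27,100)
E
```

```text
6.3 [ 0.54520096 -0.06694849  0.11140798] [-1.79958846e+02 -4.76559146e-02  1.25417132e+02] 0.3359438948608154 [-5.81334162  0.53779073  0.41081095] [0.12699522 0.94991312 0.07357711]
delta [-29.0, -33.4, -158.6] dr [-0.05, -0.04, 25.41]
```

View pics/w4.png

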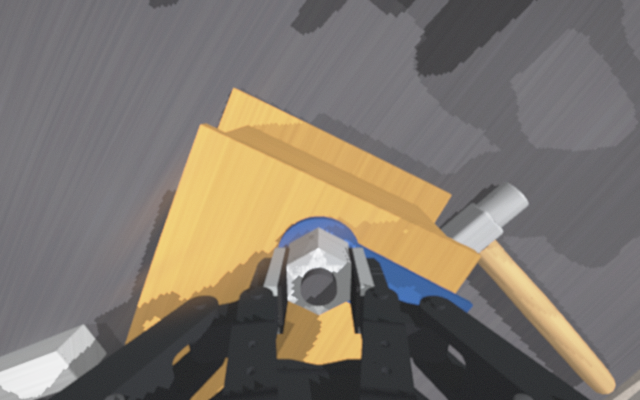

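Emit:
send_rows(delta_pos=[[0, 0, 0], [0, 0, 0], [0, 0, 0], [0, 0, 0], [0, 0, -30], [0, 0, -70], [0, 0, -110], [-64, -28, -130], [-64, -28, -130], [-64, -28, -130], [-64, -28, -130], [-64, -28, -130], [-64, -28, -130]], dr=[[0, 0, 0], [0, 0, 0], [0, 0, 0], [0, 0, 0], [0, 0, 0], [0, 0, 0], [0, 0, 0], [0, 0, 8], [0, 0, 16], [0, 0, 25], [0, 0, 25], [0, 0, 25], [0, 0, 25]], gripper=[70, 70, 70, 70, 70, 70, 70, 70, 70, 70, 70, 70, 70])

```text
t: 7.65
tool_pos: [0.5596, -0.1349, 0.2412]
tcp_rot: [-179.9, -0.0, 100.6]
force: [0.7, -0.2, -0.6]
opening: 0.699
```

```bash
python3 - <<'E'
from h import *
s=state();print(s['t'],s['tool_pos'],s['tcp_rot'],s['opening'],s['force'])
c=read_camera('wrist');save('w5',c['color']);np.savez('w5.npz',img=c['color'],p=s['tool_pos'],r=s['tcp_rot'])
E
```

```text
7.65 [ 0.55956318 -0.13487536  0.24124086] [-1.79935498e+02 -3.12094290e-02  1.00620098e+02] 0.6986849437771413 [ 0.71041743 -0.21333166 -0.5740653 ]
```

View pics/w5.png

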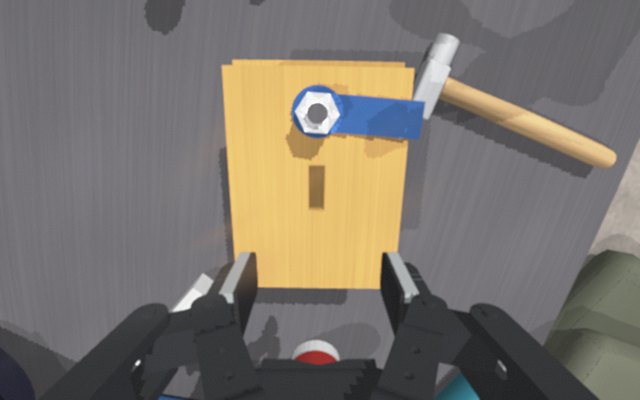

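The shutter now points to the pedestal's +x, well clear, and the slot is open at about (317,187).

```bash
python3 - <<'E'
from h import *
W=wcam('w5');im=W.img
roi=im[150:225,285:350]
save('w5s',cv2.resize(roi,None,fx=8,fy=8,interpolation=cv2.INTER_NEAREST))
g=roi.astype(int).sum(2);print(g[37,20:45]);print(g[8:65:2,32])
up=cv2.resize(roi,None,fx=8,fy=8,interpolation=cv2.INTER_CUBIC)
m=(up.astype(int).sum(2)<390).astype(np.uint8)
k=max(cv2.findContours(m,0,1)[0],key=cv2.contourArea)
r=cv2.minAreaRect(k);b=cv2.boxPoints(r);print(r)
px=(b+.5)/8-.5+[285,150];print(px)
P=W.onz(px,.1);print(P.round(4),P.mean(0).round(4))
print([round(np.linalg.norm(P[i]-P[i-1])*1e3,1) for i in range(4)])
for i in range(4):
    v=P[i]-P[i-1];print(np.degrees(np.arctan2(v[1],v[0])).round(1))
# nut/stud & ped corners
print('expected slot', np.array([.5461,-.0673])+.068*np.array([np.cos(np.radians(-79.6)),np.sin(np.radians(-79.6))]))
E
```

```text
[549 549 535 484 381 343 331 326 327 325 326 327 323 330 322 323 312 317
 348 439 515 543 549 546 548]
[538 534 536 511 364 335 342 347 349 342 343 341 340 330 330 319 324 321
 321 315 321 314 315 313 334 424 496 534 537]
((252.7308349609375, 297.6480407714844), (119.09660339355469, 337.6050720214844), 0.6661999821662903)
[[308.46548271 207.78084564]
 [308.95615578 165.58306694]
 [323.84222412 165.75616455]
 [323.35155487 207.95394135]]
[[ 0.5535 -0.1546  0.1   ]
 [ 0.547  -0.1151  0.1   ]
 [ 0.5602 -0.1128  0.1   ]
 [ 0.5673 -0.1522  0.1   ]] [ 0.557  -0.1336  0.1   ]
[np.float64(13.9), np.float64(40.0), np.float64(13.4), np.float64(40.0)]
-170.1
99.4
9.9
-79.8
expected slot [ 0.5583753  -0.13418286]
```

View pics/w5s.png

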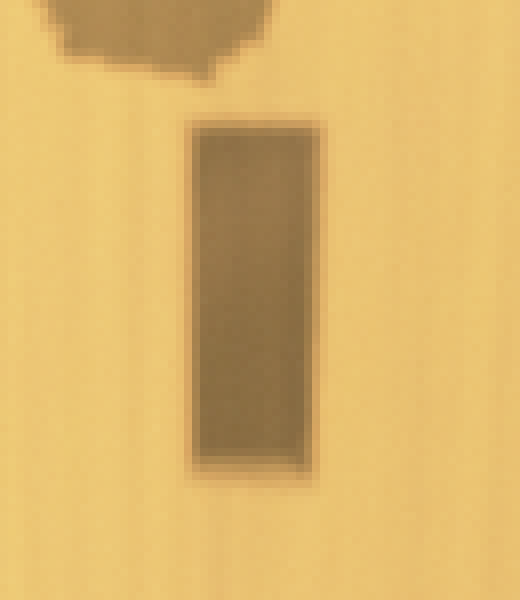

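```bash
python3 - <<'E'
from h import *
go(.487,.155,.24,93)
E
```

```text
delta [298.2, -18.0, 1.5] dr [-0.07, -0.03, 7.59]
```

Emit:
send_rows(delta_pos=[[298, -18, 0], [298, -18, 0], [298, -18, 0], [298, -18, 0], [298, -18, 0], [298, -18, 0], [298, -18, 0], [298, -18, 0], [298, -18, 0], [298, -18, 0]], dr=[[0, 0, 7.6], [0, 0, 7.6], [0, 0, 7.6], [0, 0, 7.6], [0, 0, 7.6], [0, 0, 7.6], [0, 0, 7.6], [0, 0, 7.6], [0, 0, 7.6], [0, 0, 7.6]], gripper=[70, 70, 70, 70, 70, 70, 70, 70, 70, 70])

```text
t: 8.7
tool_pos: [0.4875, 0.1535, 0.2414]
tcp_rot: [-179.9, -0.0, 92.9]
force: [0.3, 0.5, -0.3]
opening: 0.704
```

```bash
python3 - <<'E'
from h import *
s=state();print(s['t'],s['tool_pos'],s['tcp_rot'],s['opening'],s['force'])
c=read_camera('wrist');save('w6',c['color']);np.savez('w6.npz',img=c['color'],p=s['tool_pos'],r=s['tcp_rot'])
save('w6c',crop(c['color'],270,60,400,210,4))
E
```

```text
8.7 [0.4874797  0.15350405 0.24136596] [-1.79927829e+02 -2.51570844e-03  9.28974506e+01] 0.7035844120008365 [ 0.29599954  0.4824504  -0.28103094]
```

View pics/w6.png

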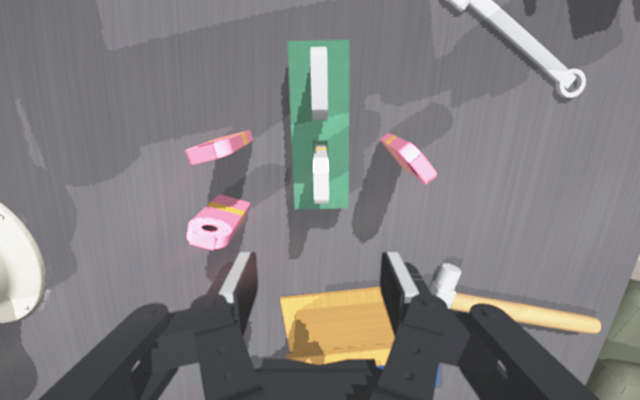

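View pics/w6c.png

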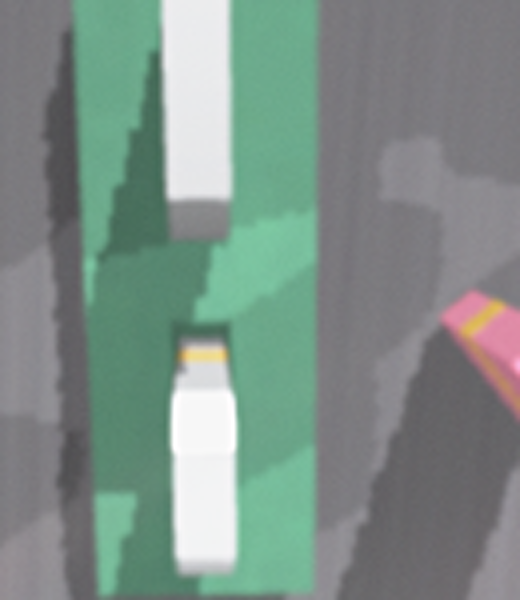

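```bash
python3 - <<'E'
from h import *
W=wcam('w6');f=lambda x,y:(270+x/4-.375,60+y/4-.375)
print('pocket +y end',W.onz([f(170,325),f(230,325)],.045).round(4))
print('band +y face',W.onz([f(180,355),f(227,355)],.055).round(4))
for z in (.11,.12,.13): print(z,'rows 390,455,570',W.onz([f(204,390),f(204,455),f(206,560),f(206,574)],z).round(4)[:,:2].tolist())
a=W.onz([f(173,455),f(236,455),f(177,555),f(238,555)],.13);print('top x edges',a.round(4)[:,:2].tolist())
c=[(288,41),(349,40),(349,208),(295,209)];print('rack',W.onz(c,.045).round(4)[:,:2].tolist())
c=W.onz(c,.045)
for i,j in((0,3),(1,2)):
  v=c[i]-c[j];print(np.degrees(np.arctan2(v[1],v[0])))
im=W.img.astype(int)
for r in (165,175,185,190): print(r,im[r,308:334].sum(1))
print(im[130:212,321].tolist())
E
```

```text
pocket +y end [[0.4788 0.1903 0.045 ]
 [0.4945 0.1911 0.045 ]]
band +y face [[0.4818 0.184  0.055 ]
 [0.4939 0.1846 0.055 ]]
0.11 rows 390,455,570 [[0.4876, 0.1846], [0.4883, 0.1703], [0.49, 0.1464], [0.4902, 0.1431]]
0.12 rows 390,455,570 [[0.4874, 0.1863], [0.4881, 0.1726], [0.4898, 0.1495], [0.4899, 0.1463]]
0.13 rows 390,455,570 [[0.4873, 0.188], [0.488, 0.1748], [0.4895, 0.1526], [0.4897, 0.1495]]
top x edges [[0.4817, 0.1745], [0.4944, 0.1751], [0.4835, 0.1533], [0.4961, 0.154]]
rack [[0.4511, 0.2856], [0.5101, 0.2894], [0.5233, 0.118], [0.463, 0.1138]]
93.97128548726752
94.39974594724089
165 [330 332 328 324 490 765 753 744 741 741 741 741 741 741 741 741 741 741
 744 753 754 505 398 403 415 413]
175 [345 347 343 335 399 590 724 733 729 727 727 727 728 727 727 727 729 729
 730 727 651 476 404 404 408 406]
185 [339 338 333 324 361 562 727 736 730 730 729 730 730 730 730 730 730 730
 731 727 671 524 461 457 460 460]
190 [333 336 330 323 354 567 728 737 730 730 730 730 730 730 729 730 730 730
 731 730 694 558 456 449 459 456]
[[99, 154, 129], [100, 154, 129], [100, 155, 129], [10
[... 633 characters left out ...]
7], [247, 247, 247], [248, 248, 248], [245, 245, 245], [241, 241, 242], [242, 242, 243], [242, 242, 243], [242, 242, 243], [242, 243, 243], [243, 243, 244], [242, 243, 244], [243, 243, 244], [243, 243, 244], [243, 243, 244], [243, 243, 244], [243, 243, 244], [243, 243, 244], [242, 243, 244], [243, 243, 244], [243, 243, 244], [243, 243, 244], [243, 243, 244], [242, 243, 244], [242, 243, 243], [242, 243, 243], [242, 243, 243], [242, 243, 243], [242, 243, 244], [241, 242, 243], [232, 233, 235], [214, 215, 217], [198, 200, 203], [184, 191, 190], [157, 183, 171], [126, 182, 156], [116, 183, 152], [116, 185, 153], [117, 182, 153], [110, 156, 135], [104, 123, 116], [102, 103, 104], [103, 100, 103]]
```

```bash
python3 - <<'E'
from h import *
go(.489,.164,.072,94.5)
E
```

```text
delta [10.4, 2.3, 169.4] dr [-0.07, -0.01, -1.62]
```

Emit:
send_rows(delta_pos=[[10.4, 2.1, 20], [10.4, 2.1, 50], [10.4, 2.1, 80], [10.4, 2.1, 105], [10.4, 2.1, 125], [10.4, 2.1, 145], [10.4, 2.1, 160], [10.4, 2.1, 169], [10.4, 2.1, 169], [10.4, 2.1, 169], [10.4, 2.1, 169], [10.4, 2.1, 169]], dr=[[0, 0, -1.6], [0, 0, -1.6], [0, 0, -1.6], [0, 0, -1.6], [0, 0, -1.6], [0, 0, -1.6], [0, 0, -1.6], [0, 0, -1.6], [0, 0, -1.6], [0, 0, -1.6], [0, 0, -1.6], [0, 0, -1.6]], gripper=[50, 50, 50, 50, 50, 50, 50, 50, 50, 50, 50, 50])

```text
t: 9.95
tool_pos: [0.4895, 0.1641, 0.0735]
tcp_rot: [180.0, -0.0, 94.5]
force: [-0.2, 0.1, 0.4]
opening: 0.502
```

```bash
python3 - <<'E'
from h import *
s=state();print(s['t'],s['tool_pos'],s['tcp_rot'],s['opening'],s['force'])
c=read_camera('wrist');save('w7',c['color'])
E
```

```text
9.95 [0.48945064 0.1641489  0.07351788] [ 1.79964993e+02 -3.04400461e-02  9.44816917e+01] 0.5023053843328938 [-0.18792617  0.10873039  0.35706853]
```

View pics/w7.png

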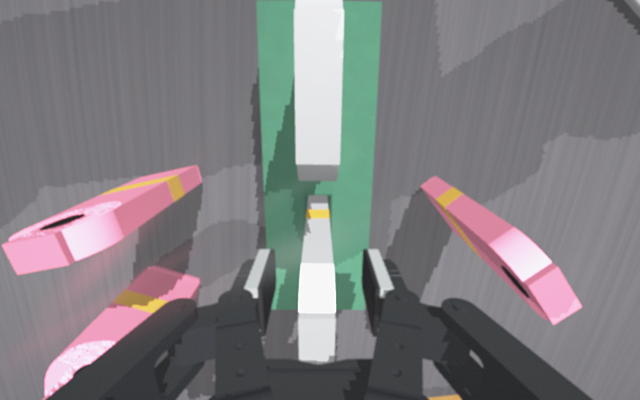

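Emit:
send_rows(delta_pos=[[0, 0, 0], [0, 0, 0], [0, 0, 0], [0, 0, 0], [0, 0, 0], [0, 0, 0], [0, 0, 0], [0, 0, 0]], dr=[[0, 0, 0], [0, 0, 0], [0, 0, 0], [0, 0, 0], [0, 0, 0], [0, 0, 0], [0, 0, 0], [0, 0, 0]], gripper=[5, 5, 5, 5, 5, 5, 5, 5], force=70)

```text
t: 10.8
tool_pos: [0.4894, 0.1642, 0.0739]
tcp_rot: [180.0, -0.0, 94.5]
force: [-3.0, -0.5, 5.8]
opening: 0.133
```

```bash
python3 - <<'E'
from h import *
s=state();print(s['t'],s['tool_pos'],s['tcp_rot'],s['opening'],s['force'])
E
```

```text
10.8 [0.48936369 0.16421824 0.07387077] [ 1.79965643e+02 -3.66324656e-02  9.44879306e+01] 0.13264466337632821 [-3.02928773 -0.45245926  5.78008527]
```

Emit:
send_rows(delta_pos=[[0, 0, -5], [0, 0, -12], [0, 0, -20], [0, 0, -30], [0, 0, -40], [0, 0, -55], [0, 0, -70], [0, 0, -90], [0, 0, -110], [0, 0, -125], [0, 0, -135], [0, 0, -140], [0, 0, -140], [0, 0, -140]], dr=[[0, 0, 0], [0, 0, 0], [0, 0, 0], [0, 0, 0], [0, 0, 0], [0, 0, 0], [0, 0, 0], [0, 0, 0], [0, 0, 0], [0, 0, 0], [0, 0, 0], [0, 0, 0], [0, 0, 0], [0, 0, 0]], gripper=[5, 5, 5, 5, 5, 5, 5, 5, 5, 5, 5, 5, 5, 5])

```text
t: 12.2
tool_pos: [0.489, 0.1641, 0.2129]
tcp_rot: [-179.9, -0.0, 94.5]
force: [0.2, -0.1, -5.0]
opening: 0.13
```

```bash
python3 - <<'E'
from h import *
s=state();print(s['t'],s['tool_pos'],s['tcp_rot'],s['opening'],s['force'],s['torque'])
c=read_camera('wrist');save('w8',c['color']);np.savez('w8.npz',img=c['color'],p=s['tool_pos'],r=s['tcp_rot'])
S=read_camera('scene');save('s8',S['color'])
go(.5573,-.1337,.215,100.4)
E
```

```text
12.2 [0.48901458 0.16405075 0.2128799 ] [-1.79943663e+02 -1.98083149e-02  9.44859631e+01] 0.13019740631142904 [ 0.16565267 -0.1131665  -5.03480825] [ 0.00148368 -0.03592935  0.04468915]
delta [-302.2, 44.9, -2.5] dr [-0.08, -0.02, -5.91]
```

View pics/w8.png

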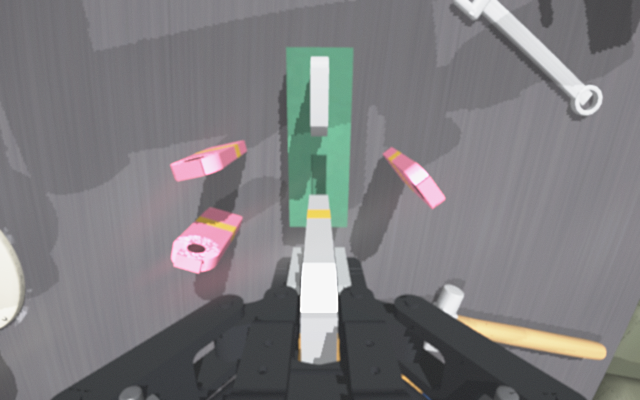

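View pics/s8.png

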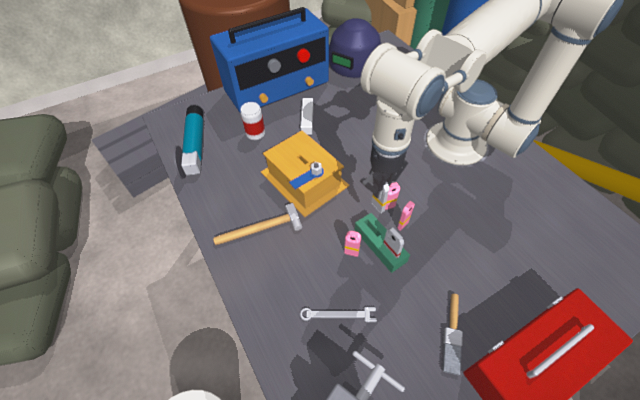

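```bash
python3 - <<'E'
from h import *
W=wcam('w8');d=np.load('w8.npz');Rt=R.from_euler('xyz',d['r'],degrees=True)
im=W.img.astype(int)
b=im[...,0]-im[...,2]
for r in (208,210,212,213,214,216,218,220): print(r,b[r,300:340])
print(im[190:225,318].tolist())
print('x prof',im[206,300:338].sum(1),im[230,300:340].sum(1))
# nose lower edges
save('w8c',crop(W.img,285,180,355,320,4))
E
```

```text
208 [-34 -35 -34 -36 -37 -36 -33 -13   7  10   7   7   8   6   7   7   6   8
   9   8   7   8   7   8   7   7   7   8  11  -2 -24 -36 -34 -35 -34 -34
 -34 -32 -34 -33]
210 [-35 -34 -36 -35 -36 -36 -15  52 109 120 118 117 117 117 117 117 117 118
 117 117 116 117 117 116 117 116 117 117 118  98  20 -33 -36 -34 -34 -34
 -33 -33 -34 -34]
212 [-33 -33 -34 -35 -36 -35  -6  74 136 150 148 148 146 149 147 147 148 146
 146 146 147 146 146 146 146 146 145 146 146 124  42 -25 -38 -34 -33 -32
 -33 -32 -33 -33]
213 [-35 -34 -34 -36 -37 -36   2  88 138 147 147 146 144 144 146 144 144 144
 143 145 144 143 143 143 145 144 143 143 144 126  53 -18 -36 -34 -33 -31
 -33 -32 -33 -33]
214 [-35 -35 -36 -36 -38 -34  11 100 141 148 147 145 144 144 144 143 143 144
 145 143 144 143 141 142 141 144 143 143 144 129  65 -12 -36 -34 -33 -33
 -32 -32 -32 -31]
216 [-35 -35 -35 -34 -37 -31  24 112 144 146 145 145 145 144 144 143 143 144
 142 142 143 141 140 142 140 141 141 140 142 133  80  -1 -33 -34 -33 -30
 -31 -32 -32 -32]
218 [-34 -34 -34 -34 -37 -29  16  63  60  54  53  52  53  53  53  53  54  51
  52  54  52  5
[... 453 characters left out ...]
217], [214, 214, 216], [214, 215, 216], [214, 215, 217], [214, 215, 217], [213, 215, 218], [219, 215, 210], [231, 215, 174], [238, 213, 121], [239, 213, 93], [239, 214, 93], [240, 215, 97], [239, 214, 94], [239, 215, 95], [240, 216, 98], [239, 217, 128], [232, 218, 180], [220, 217, 214], [215, 217, 220], [216, 217, 219], [215, 217, 218], [215, 217, 218], [215, 216, 217]]
x prof [456 454 457 456 456 454 455 502 589 642 648 649 649 648 649 649 647 646
 646 647 648 644 648 649 645 646 648 651 623 531 465 442 452 452 454 460
 452 448] [319 326 329 323 338 446 590 655 656 652 654 651 654 650 651 650 653 648
 652 650 648 651 653 647 648 648 649 650 654 651 641 557 422 350 343 354
 380 428 445 448]
```

View pics/w8c.png

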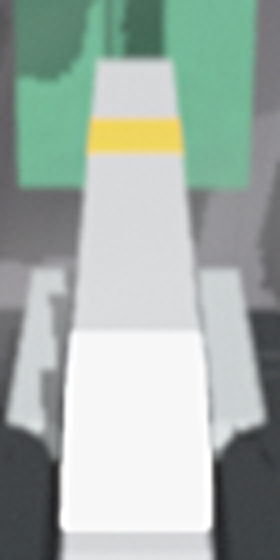

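```bash
python3 - <<'E'
from h import *
W=wcam('w8');d=np.load('w8.npz');Rt=R.from_euler('xyz',d['r'],degrees=True)
o=Rt.inv().apply(W.o-d['p'])
for X in (.018,.019,.020,.021,.022):
    out=[]
    for px in [(318.5,217.7),(318.5,209.4),(306.9,213.5),(330.4,213.5),(316,331/4+180-.4)]:
        r=Rt.inv().apply(W.ray([px])[0]);t=(X-o[0])/r[0];out.append(((o+r*t)*1e3).round(1)[1:].tolist())
    print(X,out)
# lower end silhouette row 194 (rim of taper): and y-mid at top
E
```

```text
0.018 [[-0.2, 17.4], [-0.2, 31.0], [-6.6, 24.0], [6.4, 24.0], [-1.2, -32.0]]
0.019 [[-0.2, 14.7], [-0.2, 28.1], [-6.5, 21.3], [6.3, 21.2], [-1.2, -33.8]]
0.02 [[-0.2, 12.0], [-0.2, 25.2], [-6.4, 18.5], [6.2, 18.4], [-1.2, -35.7]]
0.021 [[-0.2, 9.4], [-0.2, 22.3], [-6.3, 15.7], [6.1, 15.6], [-1.2, -37.5]]
0.022 [[-0.2, 6.7], [-0.2, 19.4], [-6.2, 12.9], [5.9, 12.8], [-1.2, -39.4]]
```

Emit:
send_rows(delta_pos=[[-30, 5, -12], [-70, 10, -12], [-110, 16, -12], [-150, 22, -12], [-190, 28, -12], [-230, 34, -12], [-270, 40, -12], [-302, 45, -12], [-302, 45, -2], [-302, 45, -2], [-302, 45, -2], [-302, 45, -2]], dr=[[0, 0, -1], [0, 0, -2], [0, 0, -3], [0, 0, -4], [0, 0, -5], [0, 0, -5.9], [0, 0, -5.9], [0, 0, -5.9], [0, 0, -5.9], [0, 0, -5.9], [0, 0, -5.9], [0, 0, -5.9]], gripper=[5, 5, 5, 5, 5, 5, 5, 5, 5, 5, 5, 5])

```text
t: 13.5
tool_pos: [0.5574, -0.1324, 0.2147]
tcp_rot: [-179.9, -0.0, 100.5]
force: [-0.0, -0.4, -4.3]
opening: 0.127
```

```bash
python3 - <<'E'
from h import *
s=state();print(s['t'],s['tool_pos'],s['tcp_rot'],s['opening'],s['force'],s['torque'])
c=read_camera('wrist');save('w9',c['color']);np.savez('w9.npz',img=c['color'],p=s['tool_pos'],r=s['tcp_rot'])
S=read_camera('scene');save('s9',crop(S['color'],240,110,400,250,5))
go(.5573,-.1337,.170,100.4)
E
```

```text
13.5 [ 0.55737959 -0.13239889  0.21470461] [-1.79929544e+02 -3.34420575e-02  1.00475889e+02] 0.1266755977942879 [-0.02292457 -0.38056377 -4.33714731] [-0.04430731  0.01886062 -0.01500952]
delta [-1.1, -0.4, 45.1] dr [-0.03, -0.01, 0.07]
```

View pics/w9.png

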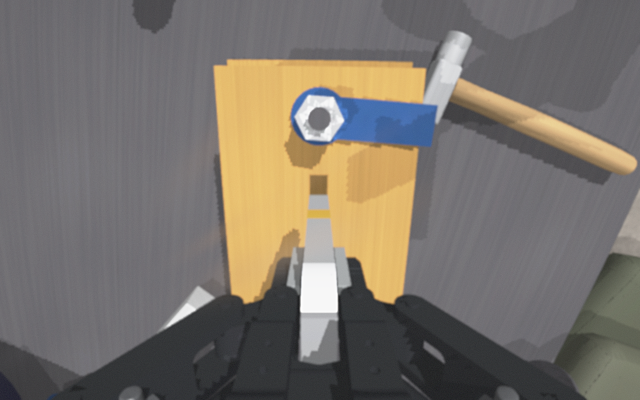

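View pics/s9.png

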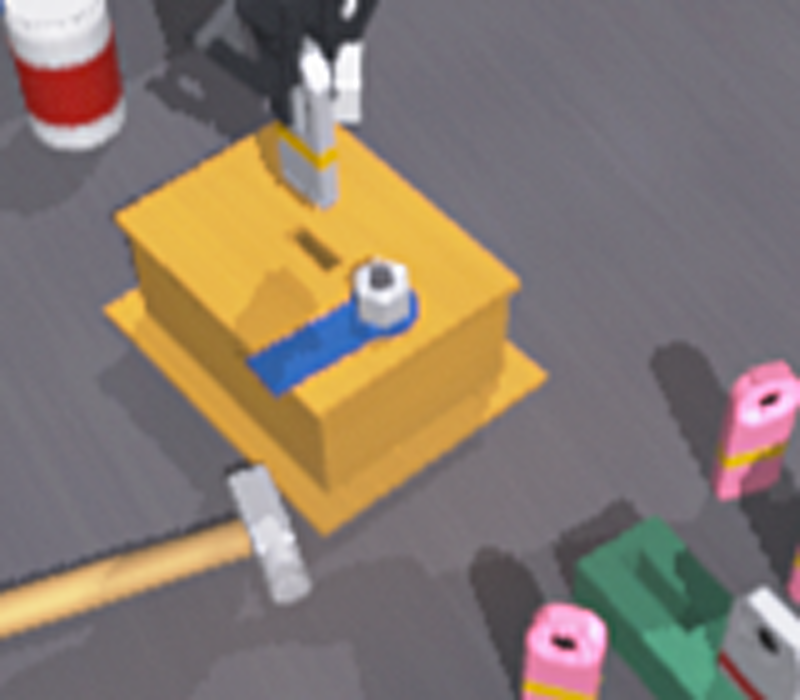

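```bash
python3 - <<'E'
from h import *
W=wcam('w9');d=np.load('w9.npz');Rt=R.from_euler('xyz',d['r'],degrees=True)
im=W.img.astype(int).sum(2)
print(im[183,300:336]);print(im[168:196,318]);
def edge(v,th,x0):
    o=[]
    for i in range(len(v)-1):
        if (v[i]-th)*(v[i+1]-th)<0:o.append(x0+i+(th-v[i])/(v[i+1]-v[i]))
    return o
for r in (180,183,186):
    e=edge(im[r,300:336],440,300);print(r,e)
    P=W.onz([(e[0],r),(e[-1],r)],.1);print(((Rt.inv().apply(P-d['p']))*1e3).round(2)[:,:2].tolist())
for c in (314,318,322):
    e=edge(im[168:190,c],440,168);P=W.onz([(c,e[0])],.1);print('end',e,((Rt.inv().apply(P-d['p']))*1e3).round(2))
s=(Rt.inv().apply(W.onz([(308.9+.0,186.8)],.1)-d['p'])*1e3);print(s)
E
```

```text
[531 527 523 530 540 539 538 536 522 466 379 332 330 322 323 319 315 324
 324 321 313 318 311 306 307 309 343 435 509 533 532 533 535 530 534 531]
[529 519 519 524 524 523 482 406 349 327 329 329 328 327 320 324 318 315
 310 316 305 319 308 308 310 329 397 481]
180 [np.float64(309.30864197530866), np.float64(327.0857142857143)]
[[14.88, -7.62], [14.88, 7.06]]
183 [np.float64(309.2988505747126), np.float64(327.06756756756755)]
[[12.33, -7.65], [12.32, 7.07]]
186 [np.float64(309.2906976744186), np.float64(327.09859154929575)]
[[9.76, -7.68], [9.76, 7.11]]
end [np.float64(174.42045454545453)] [[ 19.59  -3.73 114.72]]
end [np.float64(174.55263157894737)] [[ 19.48  -0.44 114.72]]
end [np.float64(174.5)] [[ 19.52   2.85 114.71]]
[[  9.07501591  -8.0121521  114.7198632 ]]
```

Emit:
send_rows(delta_pos=[[-1.4, -0.2, 15], [-1.4, -0.2, 30], [-1.4, -0.2, 40], [-1.4, -0.2, 47], [-1.4, -0.2, 50], [-1.4, -0.2, 53], [-1.4, -0.2, 55], [-1.4, -0.2, 57], [-1.4, -0.2, 57]], dr=[[0, 0, 0], [0, 0, 0], [0, 0, 0], [0, 0, 0], [0, 0, 0], [0, 0, 0], [0, 0, 0], [0, 0, 0], [0, 0, 0]], gripper=[5, 5, 5, 5, 5, 5, 5, 5, 5])

```text
t: 14.5
tool_pos: [0.5576, -0.134, 0.1582]
tcp_rot: [-180.0, -0.0, 100.5]
force: [-0.3, -0.3, -4.4]
opening: 0.135
```

```bash
python3 - <<'E'
from h import *
s=state();print(s['t'],s['tool_pos'],s['tcp_rot'],s['opening'],s['force'],s['torque'])
c=read_camera('wrist');save('w10',c['color']);np.savez('w10.npz',img=c['color'],p=s['tool_pos'],r=s['tcp_rot'])
S=read_camera('scene');save('s10',crop(S['color'],240,110,400,250,5))
Rt=R.from_euler('xyz',s['tcp_rot'],degrees=True)
save('w10c',crop(c['color'],280,160,360,300,4))
E
```

```text
14.5 [ 0.55758147 -0.13399965  0.15815743] [-1.79976870e+02 -2.14424682e-04  1.00471316e+02] 0.13532236565468833 [-0.28696941 -0.26396162 -4.44224819] [ 0.01027779  0.00673092 -0.02942523]
```

View pics/w10c.png

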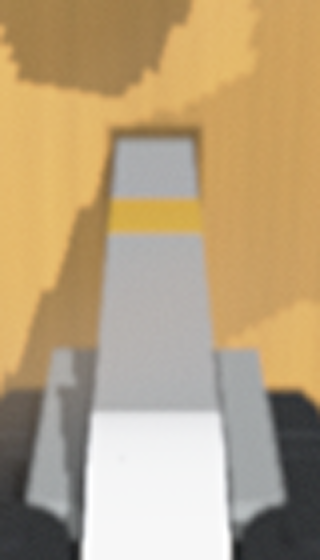

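View pics/s10.png

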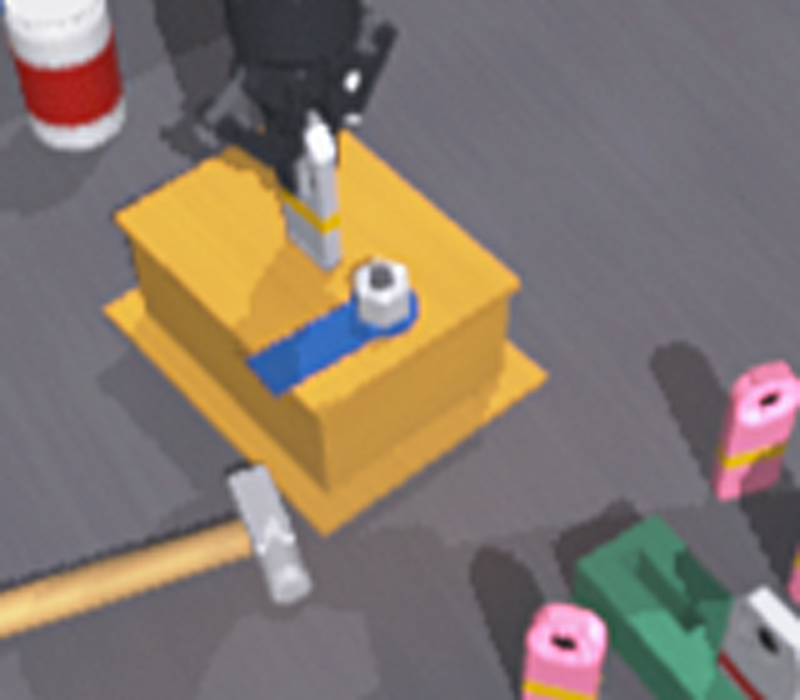

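The nose is in the slot with no contact force. I'll lower it in small steps.

Emit:
send_rows(delta_pos=[[0, 0, 2], [0, 0, 4], [0, 0, 6], [0, 0, 8], [0, 0, 10], [0, 0, 10]], dr=[[0, 0, 0], [0, 0, 0], [0, 0, 0], [0, 0, 0], [0, 0, 0], [0, 0, 0]], gripper=[5, 5, 5, 5, 5, 5])

```text
t: 15.2
tool_pos: [0.5574, -0.1339, 0.1478]
tcp_rot: [-179.9, -0.0, 100.5]
force: [-0.3, 0.3, -5.0]
opening: 0.129
```

```bash
python3 - <<'E'
from h import *
s=state();print(s['t'],s['tool_pos'],s['tcp_rot'],s['opening'],s['force'],s['torque'])
E
```

```text
15.2 [ 0.55743503 -0.13394363  0.14781198] [-1.79946313e+02 -1.66757054e-02  1.00470951e+02] 0.12884788874547418 [-0.30829158  0.34675323 -5.02107875] [ 0.01149076 -0.04190833  0.01564671]
```

Full width is inside now with no side force. Next 24 mm.

Emit:
send_rows(delta_pos=[[0, 0, 3], [0, 0, 6], [0, 0, 9], [0, 0, 12], [0, 0, 15], [0, 0, 18], [0, 0, 21], [0, 0, 24], [0, 0, 24], [0, 0, 24]], dr=[[0, 0, 0], [0, 0, 0], [0, 0, 0], [0, 0, 0], [0, 0, 0], [0, 0, 0], [0, 0, 0], [0, 0, 0], [0, 0, 0], [0, 0, 0]], gripper=[5, 5, 5, 5, 5, 5, 5, 5, 5, 5])

```text
t: 16.2
tool_pos: [0.5574, -0.1339, 0.1238]
tcp_rot: [-179.9, -0.0, 100.5]
force: [0.2, -0.0, -5.1]
opening: 0.128
```

```bash
python3 - <<'E'
from h import *
s=state();print(s['t'],s['tool_pos'],s['tcp_rot'],s['opening'],s['force'],s['torque'])
c=read_camera('wrist');save('w11',c['color']);np.savez('w11.npz',img=c['color'],p=s['tool_pos'],r=s['tcp_rot'])
save('w11c',crop(c['color'],280,160,360,300,5)[:600])
S=read_camera('scene');save('s11',crop(S['color'],270,110,350,180,10)[:600])
E
```

```text
16.2 [ 0.55740606 -0.13394109  0.1237696 ] [-1.79943148e+02 -1.75333613e-02  1.00472835e+02] 0.12767968529771145 [ 0.21125242 -0.03416732 -5.14155615] [ 0.05363776 -0.00864712  0.04105422]
```

View pics/w11c.png

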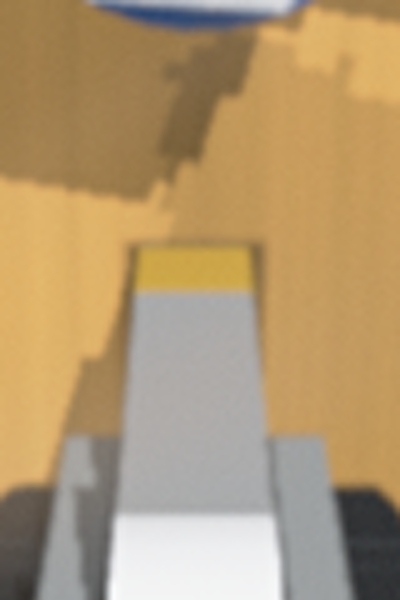

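View pics/s11.png

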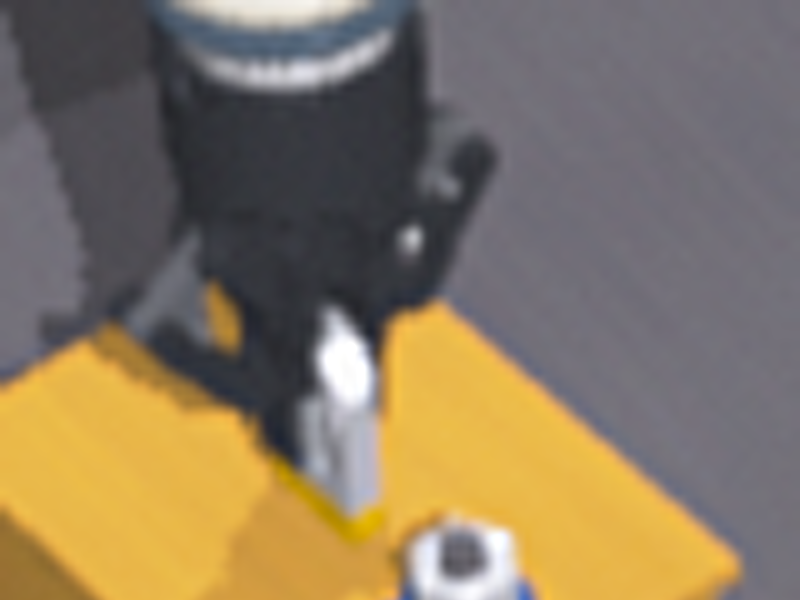

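Emit:
send_rows(delta_pos=[[0, 0, 1.5], [0, 0, 3], [0, 0, 4], [0, 0, 5], [0, 0, 5], [0, 0, 5], [0, 0, 5]], dr=[[0, 0, 0], [0, 0, 0], [0, 0, 0], [0, 0, 0], [0, 0, 0], [0, 0, 0], [0, 0, 0]], gripper=[5, 5, 5, 5, 5, 5, 5])

```text
t: 17.0
tool_pos: [0.5576, -0.134, 0.1191]
tcp_rot: [-180.0, -0.0, 100.5]
force: [-0.3, 0.3, -5.4]
opening: 0.129
```

```bash
python3 - <<'E'
from h import *
s=state();print(s['t'],s['tool_pos'],s['tcp_rot'],s['opening'],s['force'],s['torque'])
c=read_camera('wrist');save('w12',c['color']);np.savez('w12.npz',img=c['color'],p=s['tool_pos'],r=s['tcp_rot'])
save('w12c',crop(c['color'],280,160,360,300,5)[:600])
W=wcam('w12');d=np.load('w12.npz');Rt=R.from_euler('xyz',d['r'],degrees=True);o=Rt.inv().apply(W.o-d['p'])
im=W.img.astype(int);print((im[...,0]-im[...,2])[200:224,318],im.sum(2)[200:224,318])
print(((Rt.inv().apply(W.onz([(318,r) for r in range(206,213)],.1)-d['p']))*1e3).round(1)[:,0])
S=read_camera('scene');save('s12',S['color']);T=read_camera('top');save('t12',T['color'])
E
```

```text
17.0 [ 0.55756819 -0.13398048  0.11910841] [-1.79972409e+02 -3.92797187e-03  1.00474763e+02] 0.1294813588650855 [-0.33409696  0.30859076 -5.35451146] [0.01041508 0.0283756  0.04403971]
[101 102 101 101 101 102 101 101 101  98  91  91 110 127 130 131 130 107
  53  10  -1   0   0   2] [425 420 419 422 424 423 426 421 425 413 383 357 383 426 441 444 445 465
 493 502 504 501 507 507]
[24.  23.4 22.9 22.3 21.7 21.2 20.6]
```

View pics/w12c.png

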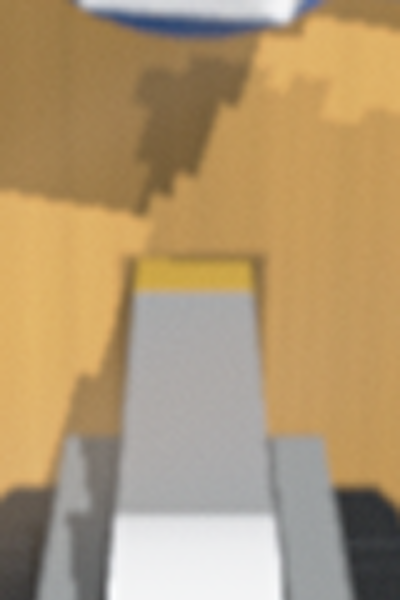

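View pics/s12.png

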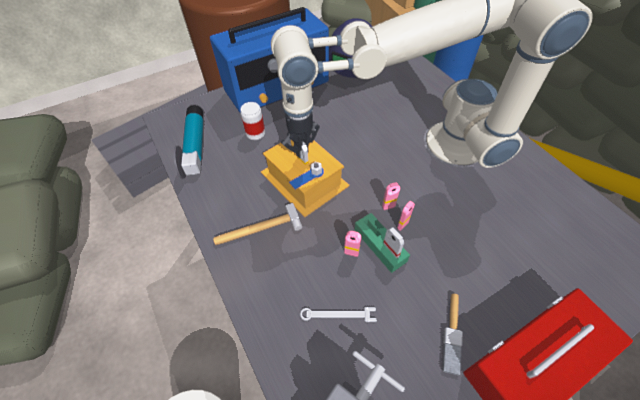

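```bash
python3 - <<'E'
from h import *
W=wcam('w5');P=W.onz([(345,95),(423,101),(345,133),(420,138)],.104)
for i in (0,2):
    v=P[i+1]-P[i];print('shutter phi deg',np.degrees(np.arctan2(v[1],v[0]))+79.6)
print(hand_in()); s=state();print(s['t'],s['tool_pos'],s['force'],s['opening'])
E
```

```text
shutter phi deg 86.4020608106536
shutter phi deg 86.70887113811575
the job is handed in; nothing more can be done
None
the job is handed in; nothing more can be done
```

The job is handed in at about 17 s of the 64 s allowed; no verdict is reported.

**What I did:** I gripped the nut on its flats and turned it 77° counterclockwise. I then drew the yellow-banded lug out of the rack and lowered it upright, nose first, through the slot. It is still held in the gripper.

**Last checks:**
- **Shutter:** about 86° (1.5 rad) in the image and about 85° from the tool turn, past the 1.25 rad needed.
- **Band height:** its middle is within about 0.5 mm of the pedestal's top, from the grasp height in the rack and from the wrist image. The wrist image alone is less exact.
- **Fit and grip:** side forces are about 0.3 N. The vertical reading of about -5 N is the lug's weight, so the gripper alone carries it.
- **Everything else:** the red-banded lug, the pink look-alikes and the tools look unmoved in the last scene picture.

No check failed. Two estimates of the slot centre differed by about 1.5 mm. I corrected from a close view over the slot before lowering, and the lug went in without touching.

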